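# Index and lock the sprinkling turntable

### The arm

A 6-joint arm with a two-finger parallel gripper is mounted at the origin on the work surface. World frame = base frame: x ahead of the robot, y to its left, z up, the work surface at z = 0. Lengths are in m, angles in rad, forces in N, time in s.
With the tool pointing down it reaches from about 0.275 to 0.825 m from the base axis. Payload 4.9 kg.
Tool frame: the origin (TCP) lies at the very end of the fingers, on their centre line; the grasp point (between the pads) lies r.tcp_to_grasp behind it (r.tcp_to_grasp is the distance from the TCP to the grasp point, in m); z points along the fingers, x is the direction in which the jaws open and shut, and the axes are right-handed (so a half turn about z gives the same grasp; the last joint's range is limited). The gripper opens to 85 mm and grips with 20 to 120 N. Pads are 22 mm wide; open, the fingers measure 114 mm over their backs; the gripper's body (76 mm by 85 mm) begins 54 mm behind the grasp point. The pads swing forward as they close: fully open they stand 13 mm farther back than shut.
Start: joints at [-1.463, 0.326, -0.193, 1.052, 0, 1.437], TCP at [0.132, -0.534, 0.231] pointing down, gripper open.
Joint ranges: [-2.65, 2.65], [-0.97, 1.79], [-1.3, 1.35], [-1.93, 2.1], [-1.47, 1.37], [-3.14, 3.14]. Speed limits (rad/s): [2.57, 2.57, 3.14, 3.14, 3.14, 3.14].

### API

Orientations are given as a unit quaternion [w, x, y, z].
In Python, from bench import r, solver, monitor, eyes gives the robot as it stands. Calls block until the motion is done:
- r.goto(position, orientation): joint-space move of the TCP to a pose.
- r.movel(position, rot=None, vel=0.15, guard=None): straight line of the TCP; rot=None keeps the orientation; vel is the mean speed in m/s. With guard (N) it stops when the force on the tool has changed by that much, and returns True; else False.
- r.set_joints(angles): joint-space move.
- r.move_gripper(opening): finger opening in m; the grip force is fixed at half the most; returns when the fingers have stopped.
- r.pause(seconds).
- solver.solve_ik(position, orientation): joint angles nearest the present ones, or None.
- monitor.get_obs(): the state.
- eyes.snapshot(name): name is "scene" or "top"; returns a dict with "img" (420x560x3 uint8, red, green, blue), "range_z" (420x560 float32, m along the optical axis (not along the pixel's ray), 0 where there is no reading), "camera_matrix" (3x3 intrinsics, pixels), "k1" (the pictures are not rectified: a ray, as slopes to the right and down, at radius r is drawn at 1 + k1 r^2 times it, then the intrinsics apply), "position" and "orientation" of the camera in the world. Camera axes: x right, y down, z forward; pixel columns grow to the right and rows downward; lengths in m; the calibration is good to about 2 mm. A picture is of the moment at which its call begins.
A pose or a line that the arm cannot do raises r.Unreachable and nothing moves.
- r.hand_in(): hands the job in, once; it reports no verdict.
The state is a dict: "clock": time; "q": joint angles; "dq": joint speeds; "tau": joint torques, N m; "eef_pos": TCP position; "tool_rot": TCP orientation; "wrist_force": force on the tool from outside, world axes, zero at the start; "moment": the same for the moment, N m; "finger_gap": finger opening in m.
Only numpy, scipy, OpenCV 4.12 (cv2) and the standard library are available. Lean on these libraries where they do the work, as an engineer would, in place of code of your own. Each camera call takes 0.05 s, during which the arm holds its last target. There are 200 camera calls.

### The job

Two small turntables each carry a round black lacquer panel. On the one whose panel has the gold-flecked patch, pull the centre knob straight up to unlock it, turn it clockwise (seen from above) one sixth of a turn so that the gold patch comes round to that turntable's brass pointer, then push the knob back down fully home so that the table is locked again, and let go. Leave the turntable with the red blossoms alone.

Things in the scene. Friction and masses are not known exactly. Their poses are not given: they have to be found in the camera images.
- gold_grip (a point): Grip point on the upright axis of the gold turntable's knob, 76 mm above the table when in: a blue bar 44 long, 14 wide, 40 mm tall on a 64 mm steel flange; point 24 mm above the flange, 16 below the bar's top. x: along the bar to the gold patch (white line on top); z up. It rises and turns with the knob. The panel (160 mm wide, top at 42 mm) turns too but does not rise. Stand fixed
- gold_knob (a joint): How far the gold turntable's knob is pulled up, m: 0 fully in (locked), 0.018 at the upper stop. A pin in a notch stops it turning (but for some 8 degrees of play) until it is up by 0.013 or more. Moves against about 3 N of friction (lifting takes 4 to 5 N), stays where it is left, no spring
- gold_turn (a joint): Turn of the gold panel and knob, rad, growing clockwise from above: about 0 at the start, 1.05 with the patch at the brass pointer (fixed, 49 mm tall, 100 mm from the axis, beside the rim). The knob goes in only within about 10 degrees of 0 or 1.05. Stops at -0.6 and 1.75; friction 0.04 N m, stays where left
- red_grip (a point): The same grip point on the other turntable, identical but that its black panel bears an orange branch with red blossoms. Not to be pulled or turned
Mind the look-alikes: they are no part of the job. Leave any brown or pink look-alike of the part that bears gold_grip alone.

How it is judged:
On the way, in this order (a step that is already met when the one before it is completed fails the run):
1. the gold turntable's knob is pulled up, clear of its notch (over 13 mm) (value of joint gold_knob above 0.013 m), for 0.1 s.
2. with the knob still up (over 8 mm), the gold patch is turned to the pointer within 13 degrees (value of joint gold_knob above 0.008 m and value of joint gold_turn between 0.82 and 1.28 rad), for 0.1 s.
At the end, for the whole second after the job is handed in: The gold turntable's knob is fully in (within 4 mm) with the gold patch at the brass pointer (turn 60 degrees, give or take 13), and the red turntable's knob has not been pulled (value of joint gold_knob below 0.004 m and value of joint gold_turn between 0.82 and 1.28 rad and distance of red_grip from where it was at the start of the episode below 0.008 m); the robot touches nothing.
It fails at once if the knob of the red-blossom turntable is pulled up (over 8 mm) (distance of red_grip from where it was at the start of the episode above 0.008 m).
It also fails if it takes over 35 s, if anything falls off the work surface, if the arm or the gripper's body presses on something with over 40 N, if the wrist force passes 120 N, or if a joint passes its speed limit or range.

## Working session

There is one attempt and no reset: what is moved stays moved. The work goes in short steps, each a Python script; the robot and the scene stay as the last script left them, time stands still between calls to the robot, and variables do not carry over. Pictures are saved under pics/ and viewed, about 8 in all and at most 12, crops included, and the job is handed in when it is done.

```bash
ls; mkdir -p pics; cat > h.py <<'E'
import numpy as np, cv2
from scipy.spatial.transform import Rotation as R
from bench import r, solver, monitor, eyes
def rot(c): w,x,y,z=c["orientation"]; return R.from_quat([x,y,z,w]).as_matrix()
def und(c,uv):
    K=np.array(c["camera_matrix"]); uv=np.atleast_2d(uv).astype(float)
    d=np.stack([(uv[:,0]-K[0,2])/K[0,0],(uv[:,1]-K[1,2])/K[1,1]],1); s=d.copy()
    for _ in range(20): s=d/(1+c["k1"]*(s**2).sum(1,keepdims=True))
    return s
def plane(c,uv,z):
    s=und(c,uv); D=np.c_[s,np.ones(len(s))]@rot(c).T; p=np.array(c["position"])
    return p+D*((z-p[2])/D[:,2])[:,None]
def depth(c,uv):
    uv=np.atleast_2d(uv); s=und(c,uv); z=c["range_z"][uv[:,1].astype(int),uv[:,0].astype(int)]
    return np.array(c["position"])+(np.c_[s,np.ones(len(s))]*z[:,None])@rot(c).T
def save(c,name,box=None,f=1):
    im=c["img"][:,:,::-1]
    if box: x0,y0,x1,y1=box; im=im[y0:y1,x0:x1]
    cv2.imwrite("pics/"+name,cv2.resize(im,None,fx=f,fy=f,interpolation=cv2.INTER_CUBIC))
E
python3 - <<'E'
from h import *
import pickle
for n in("top","scene"):
    c=eyes.snapshot(n); save(c,n+"0.png",f=1.4); pickle.dump(c,open(n+".pkl","wb")); print(n,c["position"],c["orientation"],c["k1"])
print(r.tcp_to_grasp,monitor.get_obs()["clock"],monitor.get_obs()["tool_rot"])
E
```

```text
pics
top [0.37570287 0.01042575 0.88894738] [-0.04376324  0.70857032 -0.7015281   0.06221895] -0.07019215670582107
scene [ 0.94856025 -0.27257218  0.80511939] [-0.26051085  0.82865128  0.47179646 -0.15125889] -0.12677713835109877
0.0187 0.1 [-5.68070004e-04  7.87215810e-01 -6.16677108e-01 -5.38392247e-04]
```

View pics/top0.png

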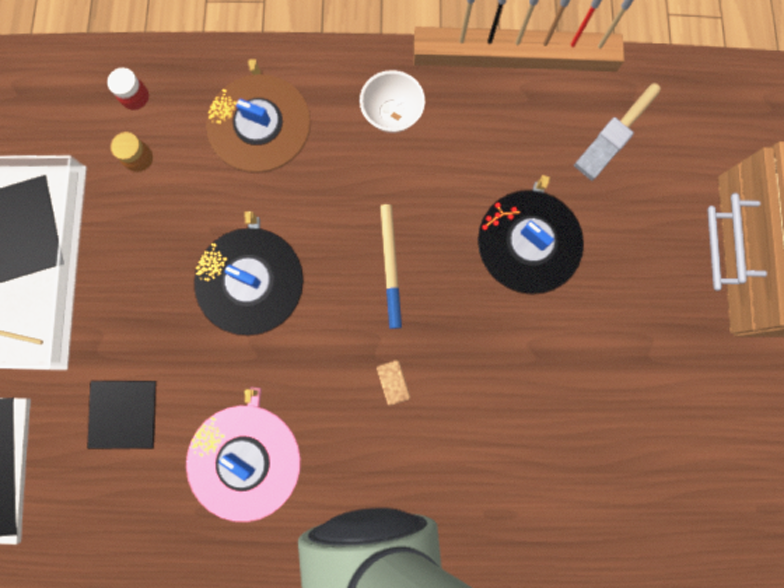

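View pics/scene0.png

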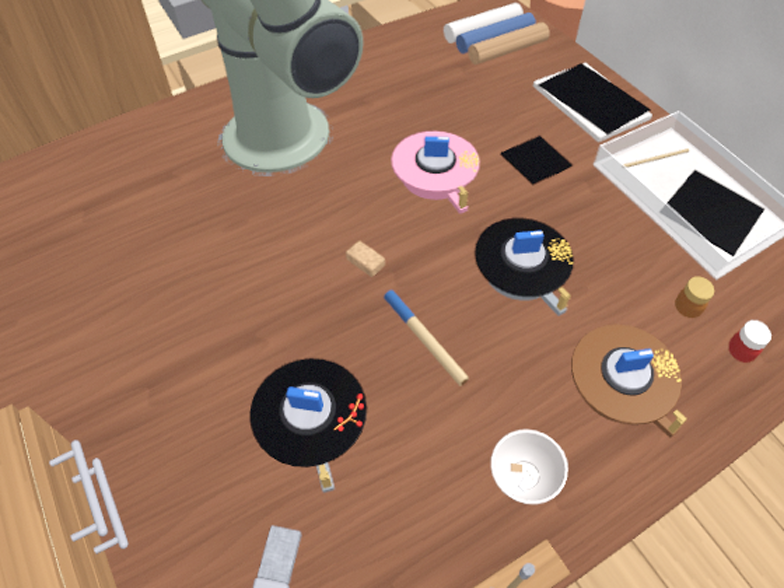

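Candidates in the top view (at 1.4x): the brown panel with gold (257,120), the black panel with gold (248,280), the pink panel with gold (243,463), and the black panel with red blossoms (531,240). The black panel with gold flecks at (248,280) is the target; brown and pink are look-alikes, and red is not to be touched. Next I'll measure it and confirm with a crop.

```bash
python3 - <<'E'
from h import *
import pickle
t=pickle.load(open("top.pkl","rb")); s=pickle.load(open("scene.pkl","rb"))
def cols(c,box):
    h=cv2.cvtColor(c["img"],cv2.COLOR_RGB2HSV).astype(int); m=np.zeros(h.shape[:2],bool); x0,y0,x1,y1=box; m[y0:y1,x0:x1]=1
    H,S,V=h[...,0],h[...,1],h[...,2]
    return dict(blue=m&(H>95)&(H<125)&(S>110)&(V>60), gold=m&(H>15)&(H<35)&(S>110)&(V>120))
for n,c,box in(("top",t,(135,145,220,242)),("scene",s,(335,150,415,225))):
    m=cols(c,box)
    ys,xs=np.nonzero(m["blue"]); uv=np.c_[xs,ys]; P=depth(c,uv)
    print(n,"blue n",len(xs),"px",uv.mean(0),"z pct",np.percentile(P[:,2],[5,25,50,75,95]).round(4))
    # top face incl. white line: depth-based
    x0,y0,x1,y1=box; g=np.stack(np.meshgrid(np.arange(x0,x1),np.arange(y0,y1)),-1).reshape(-1,2)
    Q=depth(c,g); k=(Q[:,2]>0.083)&(Q[:,2]<0.11)
    if k.sum()>10:
        top=plane(c,g[k],0.092)[:,:2].astype(np.float32); (cx,cy),(w,h),a=cv2.minAreaRect(top)
        d=np.linalg.svd(top-top.mean(0))[2][0]; print(" topface n",k.sum(),"mean",top.mean(0),"rect",(cx,cy),(w,h),a,"axis deg",np.degrees(np.arctan2(d[1],d[0])), "z",np.median(Q[k,2]))
    k=(Q[:,2]>0.047)&(Q[:,2]<0.06)
    f=Q[k]; print(" flange",len(f),(f[:,:2].min(0)+f[:,:2].max(0))/2,np.ptp(f[:,:2],axis=0),np.median(f[:,2]))
    ys,xs=np.nonzero(m["gold"]); G=plane(c,np.c_[xs,ys],0.042); 
    px=np.c_[xs,ys]; nl,l,st,ce=cv2.connectedComponentsWithStats(cv2.dilate(m["gold"].astype(np.uint8),np.ones((3,3))))
    for i in range(1,nl):
        if st[i,4]>15: print(" gold",st[i,4],ce[i],plane(c,ce[i],0.042).round(4),plane(c,ce[i],0.049).round(4))
a=cv2.resize(t["img"][140:245,130:225],None,fx=4,fy=4,interpolation=cv2.INTER_CUBIC)
b=cv2.resize(s["img"][145:230,330:420],None,fx=4,fy=4,interpolation=cv2.INTER_CUBIC)
o=np.zeros((420,760,3),np.uint8); o[:,:380]=a; o[:340,390:750]=b; cv2.imwrite("pics/crop0.png",o[:,:,::-1])
E
```

```text
top blue n 147 px [173.9047619  197.52380952] z pct [0.0723 0.0882 0.0896 0.0908 0.093 ]
 topface n 172 mean [0.52124864 0.2081873 ] rect (0.5212880969047546, 0.20819948613643646) (0.04553030803799629, 0.01412048377096653) 66.34986114501953 axis deg 66.310394 z 0.09019776928827827
 flange 600 [0.55649813 0.20910403] [0.13481332 0.06945766] 0.050551015377259756
 gold 100 [178.15 155.06] [[0.6169 0.2121 0.042 ]] [[0.6149 0.2104 0.049 ]]
 gold 476 [150.09453782 187.97268908] [[0.5468 0.2663 0.042 ]] [[0.5454 0.2642 0.049 ]]
scene blue n 289 px [376.24221453 172.50519031] z pct [0.0546 0.0666 0.0789 0.0904 0.0935]
 topface n 143 mean [0.5249774  0.20931289] rect (0.5252865552902222, 0.20976507663726807) (0.04642339423298836, 0.02052196115255356) 69.72000885009766 axis deg -111.75115 z 0.09155149490456171
 flange 402 [0.55542592 0.2245344 ] [0.13812979 0.10102771] 0.05208096394809936
 gold 314 [400.26751592 178.86624204] [[0.5467 0.2691 0.042 ]] [[0.5504 0.2642 0.049 ]]
 gold 147 [401.92517007 212.58503401] [[0.6212 0.2123 0.042 ]] [[0.6242 0.2079 0.049 ]]
```

View pics/crop0.png

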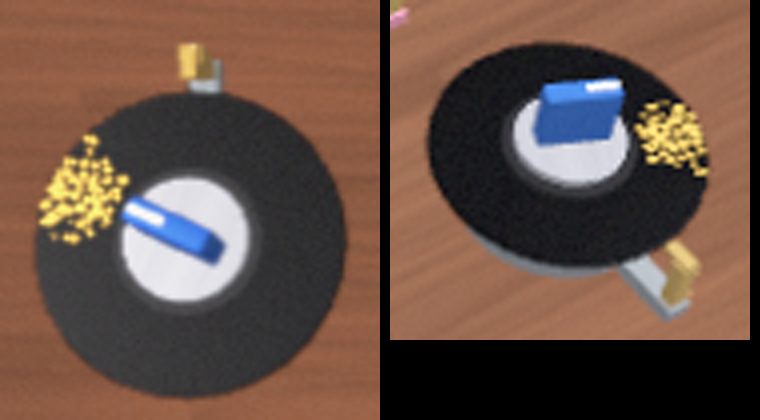

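The crop confirms it: black panel, gold flecks, blue bar with the white line toward the patch, brass pointer at the top. The axis is at about (0.522, 0.2085) with the bar at 67°. A tool yaw of 157°→97° keeps the last joint in range.

```bash
cat >> h.py <<'E'
C=np.array([0.522,0.2087]); 
def q(yaw):
    y=np.radians(yaw); M=np.array([[np.cos(y),np.sin(y),0],[np.sin(y),-np.cos(y),0],[0,0,-1]]); a=R.from_matrix(M).as_quat(); return [a[3],a[0],a[1],a[2]]
def st(m=""):
    o=monitor.get_obs(); print(m,"t",round(o["clock"],2),"pos",np.round(o["eef_pos"],4),"F",np.round(o["wrist_force"],1),"M",np.round(o["moment"],2),"gap",round(o["finger_gap"],4),"q6",round(o["q"][5],2))
E
python3 - <<'E'
from h import *
r.goto([*C,0.20],q(157)); st("above")
print(solver.solve_ik([*C,0.06],q(97)))
r.movel([*C,0.060],vel=0.1,guard=8); st("down")
r.move_gripper(0.03); st("gap30")
c=eyes.snapshot("top"); save(c,"t1.png",(110,120,250,260),4)
c=eyes.snapshot("scene"); save(c,"s1.png",(310,110,450,250),4)
a=cv2.imread("pics/t1.png");b=cv2.imread("pics/s1.png");cv2.imwrite("pics/p1.png",cv2.resize(np.hstack([a,b]),(800,400)))
E
```

```text
above t 3.05 pos [0.5223 0.2081 0.2   ] F [-0.3 -0.1 -0.2] M [-0.02  0.04 -0.01] gap 0.0855 q6 -0.92
[ 0.249044    0.51809695 -0.37942242  0.67327695  0.          0.12687096]
down t 4.6 pos [0.5226 0.2088 0.0607] F [ 0.1 -0.3 -0.5] M [ 0.02 -0.03  0.01] gap 0.0854 q6 -0.92
gap30 t 5.17 pos [0.522  0.2087 0.06  ] F [0.1 0.1 0.3] M [ 0.02  0.03 -0.04] gap 0.0297 q6 -0.92
```

View pics/p1.png

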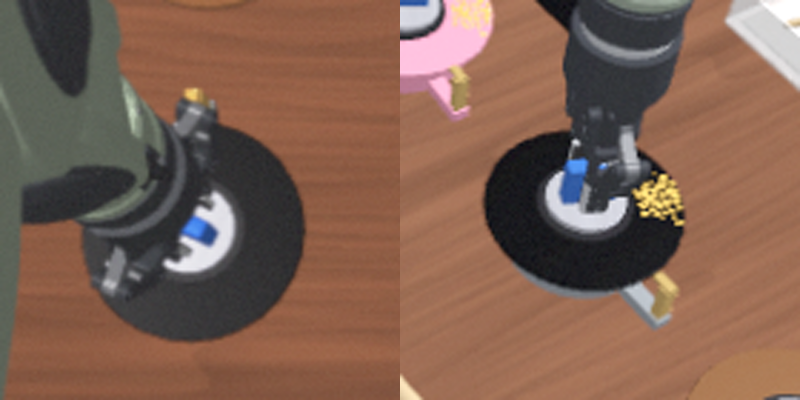

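The bar sits between the jaws across its width: blue at (200,230) on the left and (575,180) on the right. Closing and lifting.

```bash
python3 - <<'E'
from h import *
r.move_gripper(0.0); st("closed")
p=monitor.get_obs()["eef_pos"]
for dz in (0.006,0.012,0.0165):
    r.movel([*C,0.060+dz],vel=0.03); st("lift %g"%dz)
r.pause(0.15); st()
E
```

```text
closed t 5.56 pos [0.5211 0.209  0.0601] F [-3.8  0.9  4.6] M [0.19 0.8  0.03] gap 0.0131 q6 -0.92
lift 0.006 t 5.91 pos [0.5212 0.209  0.066 ] F [-5.1  2.8  2.3] M [0.53 0.93 0.05] gap 0.0132 q6 -0.92
lift 0.012 t 6.26 pos [0.5212 0.209  0.0722] F [-5.1  3.1  1.4] M [ 0.62  0.98 -0.01] gap 0.0132 q6 -0.92
lift 0.0165 t 6.56 pos [0.5212 0.209  0.0769] F [-5.3  3.1 -0.1] M [0.67 1.02 0.02] gap 0.0133 q6 -0.92
 t 6.71 pos [0.5212 0.2089 0.0769] F [-5.6  3.3 -0.4] M [0.63 1.09 0.11] gap 0.0133 q6 -0.92
```

Fz dropped by about 5 N, as lifting should. I'll relieve the side force, check the bar height in the depth image, then turn.

```bash
python3 - <<'E'
from h import *
C2=np.array([0.5208,0.2092])
r.movel([*C2,0.0765],vel=0.02); st("relief")
def barz():
    c=eyes.snapshot("scene"); h=cv2.cvtColor(c["img"],cv2.COLOR_RGB2HSV).astype(int)
    m=(h[...,0]>95)&(h[...,0]<125)&(h[...,1]>110)&(h[...,2]>60); m[:150]=0;m[225:]=0;m[:,:335]=0;m[:,415:]=0
    P=depth(c,np.argwhere(m)[:,::-1]); print("bar z",len(P),np.percentile(P[:,2],[50,90,95,99]).round(4)); return c
barz()
for k in range(1,7):
    r.goto([*C2,0.0765],q(157-10*k)); st("turn %d"%(10*k))
c=barz(); save(c,"s2.png",(310,110,450,250),4)
c=eyes.snapshot("top"); save(c,"t2.png",(110,120,250,260),4)
a=cv2.imread("pics/t2.png");b=cv2.imread("pics/s2.png");cv2.imwrite("pics/p2.png",cv2.resize(np.hstack([a,b]),(800,400)))
E
```

```text
relief t 6.96 pos [0.5211 0.209  0.077 ] F [-2.5  1.6  0.8] M [0.24 0.62 0.02] gap 0.0133 q6 -0.92
bar z 107 [0.099  0.1108 0.1262 0.1414]
turn 10 t 7.3 pos [0.5208 0.2092 0.0768] F [-4.3  2.4  2.2] M [ 0.33  0.87 -0.06] gap 0.0129 q6 -0.75
turn 20 t 7.59 pos [0.5204 0.2094 0.0766] F [-4.3  1.   2.7] M [ 0.5   0.96 -0.07] gap 0.0132 q6 -0.57
turn 30 t 7.88 pos [0.5202 0.2097 0.0765] F [-4.7  3.1  1.7] M [0.63 1.01 0.01] gap 0.0133 q6 -0.4
turn 40 t 8.18 pos [0.52   0.21   0.0765] F [-4.5  3.2  2.1] M [ 0.7   1.09 -0.04] gap 0.0134 q6 -0.22
turn 50 t 8.47 pos [0.5198 0.2103 0.0765] F [-6.   4.6  2.7] M [ 1.    1.22 -0.09] gap 0.013 q6 -0.05
turn 60 t 8.76 pos [0.5197 0.2107 0.0765] F [-5.4  5.8  2. ] M [1.17 1.26 0.01] gap 0.0132 q6 0.13
bar z 119 [0.0956 0.1094 0.1108 0.137 ]
```

View pics/p2.png

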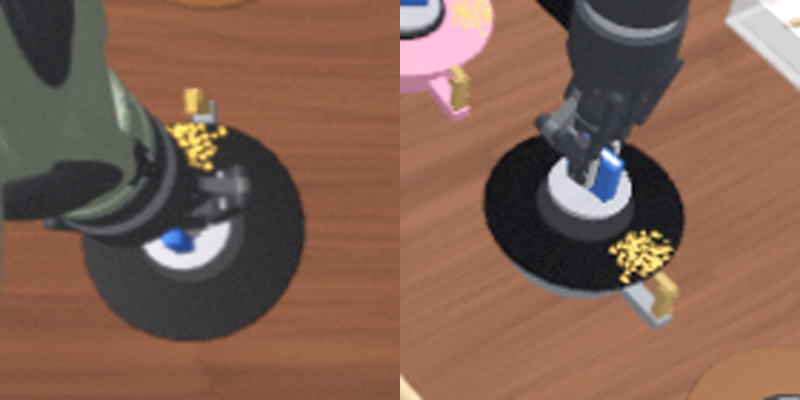

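The knob is up and the gold patch is at the pointer (left: patch (195,143), pointer (195,103)). Next I'll check the bearing, correct it if needed, and push home.

```bash
cat >> h.py <<'E'
def bearing():
    for n,box in(("top",(135,145,220,242)),("scene",(335,150,425,230))):
        c=eyes.snapshot(n); h=cv2.cvtColor(c["img"],cv2.COLOR_RGB2HSV).astype(int); x0,y0,x1,y1=box
        m=np.zeros(h.shape[:2],np.uint8); m[y0:y1,x0:x1]=((h[...,0]>15)&(h[...,0]<35)&(h[...,1]>110)&(h[...,2]>120))[y0:y1,x0:x1]
        P=plane(c,np.argwhere(m)[:,::-1],0.042)[:,:2]-[0.5215,0.209]; rad=np.hypot(*P.T); g=P[(rad>.035)&(rad<.08)]; p=P[rad>.088]
        print(n,"patch",len(g),g.mean(0).round(4),np.degrees(np.arctan2(*g.mean(0)[::-1])).round(1),"pointer",p.mean(0).round(4),np.degrees(np.arctan2(*p.mean(0)[::-1])).round(1))
E
python3 - <<'E'
from h import *
bearing()
C2=np.array([0.5208,0.2086])
for z in (0.070,0.064,0.060,0.0585):
    g=r.movel([*C2,z],vel=0.03,guard=35); st("push %g %s"%(z,g))
    if g: break
E
```

```text
top patch 185 [0.065  0.0013] 1.1 pointer [0.0959 0.0033] 1.9
scene patch 207 [0.061  0.0119] 11.1 pointer [0.1023 0.002 ] 1.1
push 0.07 False t 9.32 pos [0.5197 0.2106 0.0695] F [-5.5  8.5 -2.6] M [ 1.53  0.88 -0.05] gap 0.0132 q6 0.12
push 0.064 False t 9.68 pos [0.5197 0.2106 0.0634] F [-4.9  8.2 -3.1] M [ 1.61  0.89 -0.04] gap 0.0131 q6 0.12
push 0.06 False t 9.96 pos [0.5197 0.2106 0.0602] F [-6.2  7.8  3.1] M [ 1.4   1.35 -0.01] gap 0.0129 q6 0.12
push 0.0585 False t 10.21 pos [0.5198 0.2107 0.06  ] F [-11.2   5.8  14.5] M [ 1.24  2.15 -0.05] gap 0.0133 q6 0.12
```

The contact force rises at z = 0.060, the same height as at the start, so the knob has bottomed. Relieve, release, retreat and check.

```bash
python3 - <<'E'
from h import *
r.movel([0.5203,0.2095,0.060],vel=0.02); st("relax")
r.move_gripper(0.05); st("open")
r.movel([0.5203,0.2095,0.20],vel=0.12); st("up")
r.set_joints([-1.0, 0.326, -0.193, 1.052, 0, 0.5]); r.pause(0.3); st("away")
bearing()
c=eyes.snapshot("scene"); save(c,"s3.png",(310,110,450,250),4)
g=np.stack(np.meshgrid(np.arange(335,415),np.arange(145,225)),-1).reshape(-1,2); Q=depth(c,g); k=(Q[:,2]>.083)&(Q[:,2]<.12); print("scene top z",np.median(Q[k,2]),k.sum())
c=eyes.snapshot("top"); save(c,"t3.png",(110,120,250,260),4)
g=np.stack(np.meshgrid(np.arange(140,215),np.arange(165,240)),-1).reshape(-1,2); Q=depth(c,g); k=(Q[:,2]>.083)&(Q[:,2]<.12); t=Q[k,:2]; d=np.linalg.svd(t-t.mean(0),full_matrices=False)[2][0]; print("top top z",np.median(Q[k,2]),k.sum(),t.mean(0),"bar deg",np.degrees(np.arctan2(d[1],d[0])))
a=cv2.imread("pics/t3.png");b=cv2.imread("pics/s3.png");cv2.imwrite("pics/p3.png",cv2.resize(np.hstack([a,b]),(800,400)))
E
```

```text
relax t 10.46 pos [0.5197 0.2107 0.0603] F [-4.9  5.9  2.2] M [1.02 1.04 0.02] gap 0.0132 q6 0.13
open t 10.9 pos [0.5208 0.2093 0.0601] F [ 0.9 -0.1 -0.9] M [-0.01  0.07  0.01] gap 0.0501 q6 0.13
up t 12.22 pos [0.5198 0.2094 0.1992] F [-0.4  0.3 -1.1] M [-0.    0.02  0.01] gap 0.0503 q6 0.13
away t 14.83 pos [ 0.3567 -0.4184  0.2312] F [ 0.3 -0.4  0.2] M [ 0.01 -0.05  0.02] gap 0.0499 q6 0.5
top patch 314 [0.0614 0.0088] 8.2 pointer [0.096 0.003] 1.8
scene patch 207 [0.061 0.012] 11.1 pointer [0.1025 0.0016] 0.9
scene top z 0.09166569595604246 144
top top z 0.09029024992849921 177 [0.52179527 0.2086753 ] bar deg -172.82554785408556
```

View pics/p3.png

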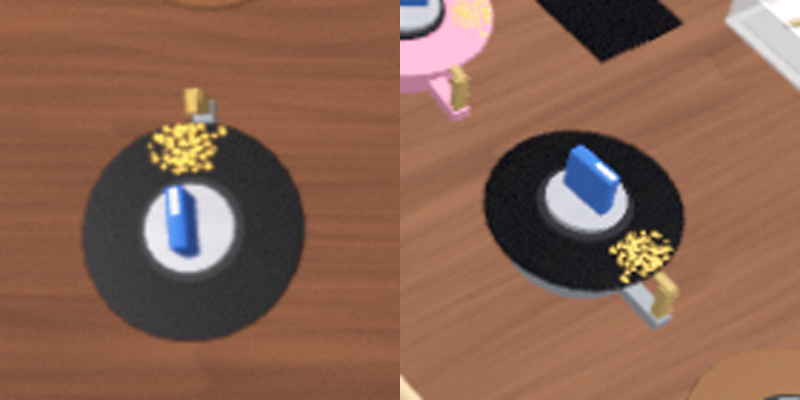

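The bar top is back at its starting height (0.0917 m vs 0.0916 m; 0.0903 m vs 0.0902 m). The bar turned 59° and the knob is in its second notch, which admits it only within about 10°, so the turn is inside the 13° tolerance. The arm is clear, so I'm handing in.

```bash
python3 -c "
from h import *
r.hand_in(); st('end')"
```

```text
the job is handed in; nothing more can be done
the job is handed in; nothing more can be done
```

I pulled up the knob of the black turntable with the gold flecks by about 16 mm and turned it 60° clockwise. I then pushed it back down until it bottomed, let go, moved the arm clear and handed in at about 15 s. No verdict was reported.

**Last checks:**
- **Knob height:** the bar top is back within about 0.1 mm of its starting height in both views.
- **Turn:** the bar turned 59°.
- **Contact:** the tool force is about zero, with the arm well away from everything.
- **Red turntable:** the arm never went near it. I did not measure it again afterwards.

**Disagreement:** the patch's bearing read 6° (top camera) to 10° (scene camera) short of the pointer. The panel therefore probably started a few degrees behind zero. That is still inside the 13° tolerance, and the knob goes in only within about 10°. I did not re-turn it.

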